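# Tighten the lugged nut in its pocket with the face wrench

### The job

Take the yellow-handled two-pronged wrench from the white tray and tighten the six-lugged brass nut in the manifold's blue-walled pocket, clockwise, up to its stop, where the red lug stands at the red mark; the walls allow only a short swing, so lift, swing back and reseat the wrench for each new stroke. Then lay the wrench flat in the white tray again and let go. Touch the manifold with the wrench only, and leave the blue ring wrench where it lies.

Things in the scene. Friction and masses are not known exactly. Their poses are not given: they have to be found in the camera images.
- wrench_grip (a point): Grip centre of the loose yellow-sleeved face wrench (0.3 kg), its balance point, 24 mm above its underside; lies flat. x: along the handle to the head, z up. Handle: straight bar 16 mm wide, 16 mm tall, sleeve x -28 to +45 mm. Behind it a dark foot, x -52 to -28, 28 mm wide, z -24 to +8 mm.
- wrench_head (a point): Centre of the same wrench's head, 115 mm along x from the grip, same height and axes. The head is a bar 72 x 26 mm, 16 mm tall (z -8 to +8), with two round 9 mm prongs at x = -28 and +28 mm pointing down to z = -24 mm. In use this point goes over the nut's axis and the prongs drop into two opposite gaps between lugs.
- nut_top (a point): Fixed point on the nut's vertical axis at the lugs' tops, 71 mm above the bench; manifold axes. Brass nut: hub 24 mm thick, six radial lugs 8 mm wide, 18 mm tall, out to 38 mm radius, one red. Seated, the wrench's bar rests on the lugs (grip centre 8 mm above this point), prongs 16 mm deep; lifted 18 mm or more it is free.
- manifold: Fixed grey block, three blue walls round the nut, open side to -x. Origin on the nut's axis at bench level. Block: x -55 to +70, y -70 to +70, top z 50 mm. Walls 10 mm thick, top z 99; inner faces y = +60 and -60 (from x = -55 back) and x = +60 mm. The handle, out of the open side, swings 0.73 rad either side of -x. Red mark on +y wall: red lug's place when tight.
- nut (a joint): Nut angle, rad, growing clockwise seen from above (tightening). Starts 0 to 0.2; rigid stop, tight, at 1.95. Stays where left (friction 0.2 N m). Clockwise from the manifold's -x (towards its +y), a gap's centre is at joint - 0.628, the red lug at joint - 0.105 rad; gaps repeat every 1.047 rad. From mid-gap a prong moves 0.21 rad before it pushes a lug.
- tray: Fixed white enamel tray with black rim, 320 x 300 mm outside (x, y), rim 6 mm wide, 17 mm high, floor 4 mm thick. Origin at the centre of its underside, z up. Both wrenches lie in it.
- ring_wrench: Bystander: loose wrench of the same size, blue sleeve, hexagonal ring for a head, lying in the tray. Origin on its underside below the middle of the grip; head centre at x = +115 mm.
Things that resemble listed ones, but are neither listed nor needed, are in the scene too. Leave any green look-alike of the part that bears wrench_grip alone. What is shaped like the manifold but green is not meant.

How it is judged:
At the end, for the whole second after the job is handed in: The nut is within 0.18 rad (10 degrees) of its stop (joint above 1.77) and still, and the face wrench lies flat (within 0.12 rad) on the tray floor, its grip centre within 130 mm of the tray's centre along both tray axes and below 36 mm over the tray's underside (value of joint nut above 1.77 rad and x of wrench_grip in the frame of tray between -0.13 and 0.13 m and y of wrench_grip in the frame of tray between -0.13 and 0.13 m and z of wrench_grip in the frame of tray below 0.036 m and angle between wrench_grip's own z axis and vertical below 0.12 rad and velocity of joint nut below 0.05 rad/s); the robot touches nothing.
It fails at once if the gripper or arm presses on the manifold or its nut (over 3 N) (contact force between any of the fingers, the arm and manifold above 3 N).
It fails at once if the blue-handled ring wrench is moved by more than 30 mm (distance of ring_wrench from where it was at the start of the episode above 0.03 m).
It also fails if it takes over 61 s, if anything falls off the work surface, if the arm or the gripper's body presses on something with over 40 N, if the wrist force passes 120 N, or if a joint passes its speed limit or range.

### The arm

A 6-joint arm with a two-finger parallel gripper is mounted at the origin on the work surface. World frame = base frame: x ahead of the robot, y to its left, z up, the work surface at z = 0. Lengths are in m, angles in rad, forces in N, time in s.
With the tool pointing down it reaches from about 0.35 to 0.8 m from the base axis. Payload 7.3 kg.
Tool frame: the origin (TCP) lies between the finger pads; the fingertips stand 8 mm ahead of it and the grasp point (between the pads) lies 11 mm behind it; x points along the fingers, y is the direction in which the jaws open and shut, and the axes are right-handed (so a half turn about x gives the same grasp; the last joint's range is limited). The gripper opens to 85 mm and grips with 20 to 120 N. Pads are 22 mm wide; open, the fingers measure 114 mm over their backs; the gripper's body (76 mm by 85 mm) begins 54 mm behind the grasp point. The pads swing forward as they close: fully open they stand 13 mm farther back than shut.
Start: joints at [1.084, 0.342, 1.524, -0, 1.275, -0.146], TCP at [0.175, 0.495, 0.239] pointing down, gripper open.
Joint ranges: [-2.53, 2.53], [-0.77, 2.02], [0.04, 2.7], [-1, 4.14], [0.28, 2.66], [-3.11, 3.11]. Speed limits (rad/s): [2.57, 2.57, 3.14, 3.14, 3.14, 3.14].

### API

Orientations are given as a unit quaternion [w, x, y, z].
In Python, from station import get_state, cams, ticket gives the robot as it stands.
- The arm moves only by the tool drive_tool, never from a script. Its argument "rows" is a list of rows, each a list of 7 numbers: the shift along the tool's x, y, z in mm, then the turn, a rotation vector about the tool's x, y, z in degrees, then the closure, from 0 (fully open) to 1 (shut). A call has 1 to 12 rows; each row is the pose to reach, as a shift and turn from the pose commanded when the call began, along the tool's axes at that moment; what a row does not reach only later rows make up. A row lasts 1/10 s, in which the tool goes at most 50 mm and 8.59 degrees, less where a joint would pass 70% of its speed; a pose out of reach is approached as far as the arm can. A call with a gripper value outside its range is refused whole. The fingers move at their own pace and stop on an object; "grip_force" is the grip in N (left out, the last holds). Time passes only in rows, so rows that repeat a pose let the fingers close. It gives the time, the measured TCP pose, the force and the opening at its end, in the units of the state.
- get_state(): the state, without advancing time (a new reading comes with each control period).
- cams.camera(name): name is "scene" or "top" or "wrist"; returns a dict with "color" (480x640x3 uint8, red, green, blue), "z_map" (480x640 float32, m along the optical axis (not along the pixel's ray), 0 where there is no reading), "K" (3x3 intrinsics, pixels), "pose" (4x4, takes a point from camera to world coordinates). Camera axes: x right, y down, z forward; pixel columns grow to the right and rows downward; lengths in m; the calibration is good to about 2 mm. The wrist camera is an equidistant fisheye: a pixel r from the principal point sees the ray r / f radians off the axis. A picture is of the moment at which its call begins.
- ticket.job_done(): hands the job in, once; it reports no verdict.
The state is a dict: "time_s": time; "q": joint angles; "dq": joint speeds; "joint_torque": joint torques, N m; "position": TCP position; "orientation": TCP orientation; "contact_force": force on the tool from outside, world axes, zero at the start; "moment": the same for the moment, N m; "width": finger opening in m.
Only numpy, scipy, OpenCV 4.12 (cv2) and the standard library are available. Lean on these libraries where they do the work, as an engineer would, in place of code of your own. Each camera call takes 0.05 s, during which the arm holds its last target. There are 200 camera calls.

## Working session

There is one attempt and no reset: what is moved stays moved. The work goes in short steps, Python scripts to look and compute and a tool call to move; the robot and the scene stay as the last step left them, time stands still between calls to the robot, and variables do not carry over. Pictures are saved under pics/ and viewed, about 8 in all and at most 12, crops included, and the job is handed in when it is done.

Besides the shell and the picture viewer there is one more tool, called after "Call:" as a command line: name --pt "numbers of a row" for each row, then --argument value for the rest. drive_tool: Moves the arm, as the interface text tells. Its arguments: {"type":"object","properties":{"rows":{"type":"array","items":{"type":"array","items":{"type":"number"}}},"grip_force":{"type":"number"}},"required":["rows"]}

```bash
mkdir -p pics; ls; python3 - <<'E'
from station import get_state,cams
import cv2,numpy as np
s=get_state();print(s)
ims=[]
for n in("scene","top"):
    c=cams.camera(n);np.savez(n+".npz",**c);print(n,c["K"].tolist(),c["pose"].round(4).tolist())
    cv2.imwrite(f"pics/{n}0.png",c["color"][:,:,::-1])
E
```

```text
pics
{'time_s': 0.0, 'q': array([ 1.08398848e+00,  3.42736115e-01,  1.52500796e+00,  3.63650155e-06,
        1.27539045e+00, -1.46037053e-01]), 'dq': array([-0.00038671,  0.00175464, -0.00153261,  0.00067241,  0.00010327,
       -0.00028546]), 'joint_torque': array([-7.44757144e-04, -4.33688664e+01, -2.46002555e+01, -2.11831075e-04,
        7.90209771e-03, -2.37143757e-05]), 'position': array([0.1752782 , 0.49447172, 0.23862215]), 'orientation': array([ 0.69669645,  0.11938121,  0.69703804, -0.12041659]), 'contact_force': array([ 0.71708355, -0.32870965, -0.39919248]), 'moment': array([ 0.02309231,  0.03664568, -0.0442555 ]), 'width': 0.08535376536867062}
scene [[475.4218534713225, 0.0, 317.7023337119163], [0.0, 475.4218534713225, 244.9154053713283], [0.0, 0.0, 1.0]] [[-0.2724, 0.6608, -0.6994, 1.1419], [0.9621, 0.1785, -0.206, 0.1281], [-0.0113, -0.729, -0.6844, 0.719], [0.0, 0.0, 0.0, 1.0]]
top [[507.9857394423748, 0.0, 320.7191081116118], [0.0, 507.9857394423748, 235.81739613882112], [0.0, 0.0, 1.0]] [[-0.0076, -0.996, 0.0888, 0.4075], [-0.9999, 0.0088, 0.0133, -0.0881], [-0.0141, -0.0886, -0.996, 1.094], [0.0, 0.0, 0.0, 1.0]]
```

View pics/top0.png

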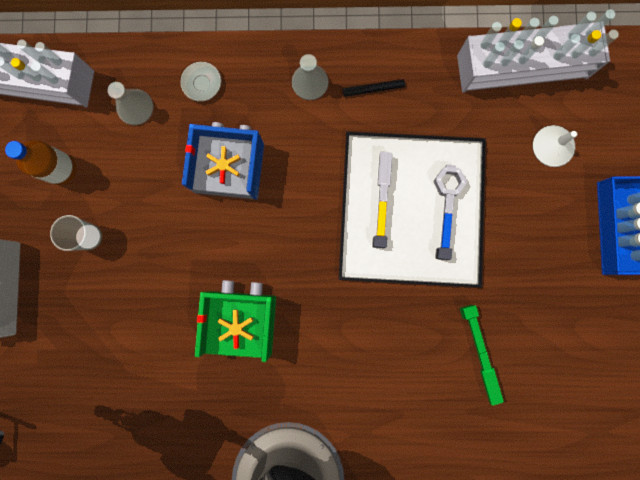

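View pics/scene0.png

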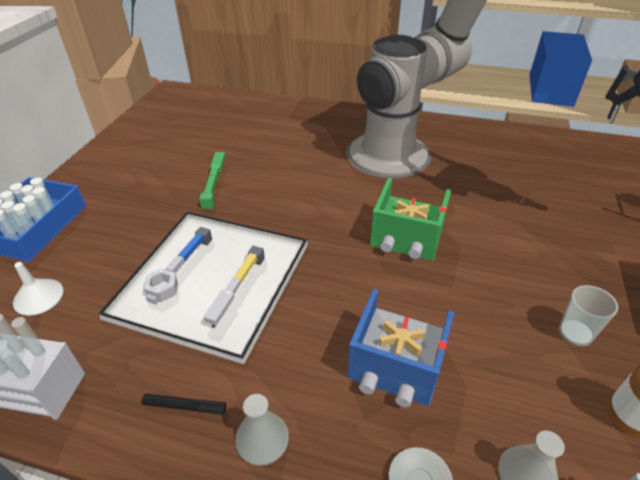

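The top view shows the yellow wrench at about (382,200) with its head up (+x), the ring wrench at (447,212), the blue manifold's nut at (223,163), and the open side facing down (-x). The scene view agrees. Next I measure with masks.

```bash
cat > h.py <<'E'
import numpy as np,cv2
def ray(c,uv,z):
    K,P=c["K"],c["pose"];uv=np.atleast_2d(uv).astype(float)
    d=np.c_[(uv[:,0]-K[0,2])/K[0,0],(uv[:,1]-K[1,2])/K[1,1],np.ones(len(uv))]@P[:3,:3].T
    o=P[:3,3];return o+d*((z-o[2])/d[:,2])[:,None]
def hsv(c):return cv2.cvtColor(c["color"],cv2.COLOR_RGB2HSV)
def mask(c,lo,hi,box):
    m=cv2.inRange(hsv(c),lo,hi);o=np.zeros_like(m);x0,y0,x1,y1=box;o[y0:y1,x0:x1]=m[y0:y1,x0:x1];return o
def pts(m):
    v,u=np.nonzero(m);return np.c_[u,v]
def cloud(c):
    K,P=c["K"],c["pose"];v,u=np.mgrid[:480,:640];z=c["z_map"]
    p=np.stack([(u-K[0,2])/K[0,0]*z,(v-K[1,2])/K[1,1]*z,z],-1);return p@P[:3,:3].T+P[:3,3]
def axis(p):
    m=p.mean(0);w,v=np.linalg.eigh(np.cov((p-m).T));return m,v[:,-1]
E
python3 - <<'E'
from h import *
c=dict(np.load("top.npz"));W=cloud(c)
# wrench: sleeve
m=mask(c,(20,120,90),(35,255,255),(350,140,410,260));p=ray(c,pts(m),.036)[:,:2]
mm,a=axis(p);a=a*np.sign(a[0]);t=(p-mm)@a;print("sleeve",mm,np.degrees(np.arctan2(a[1],a[0])),t.min(),t.max(),len(p))
r=cv2.minAreaRect(p.astype(np.float32));print(r)
# whole wrench top incl. foot by depth above floor
box=np.zeros((480,640),bool);box[145:255,362:405]=1
q=W[box&(W[...,2]>.027)&(W[...,2]<.06)];mm2,a2=axis(q[:,:2]);a2*=np.sign(a2[0]);t=(q[:,:2]-mm)@a2
print("whole",np.degrees(np.arctan2(a2[1],a2[0])),t.min(),t.max(),np.median(q[:,2]))
print("minrect",cv2.minAreaRect(q[:,:2].astype(np.float32)))
# manifold walls
box[:]=0;box[115:205,175:270]=1
w=W[box&(abs(W[...,2]-.099)<.004)][:,:2];print("walls",len(w),cv2.minAreaRect(w.astype(np.float32)))
m=mask(c,(15,120,120),(35,255,255),(195,135,255,195));p=ray(c,pts(m),.071)[:,:2];print("nutyellow",p.mean(0),cv2.minEnclosingCircle(p.astype(np.float32)),W[m>0][:,2].mean())
H=hsv(c);red=((H[...,0]<8)|(H[...,0]>172))&(H[...,1]>150)&(H[...,2]>80)&box
red=red.astype(np.uint8);n,l,s,ce=cv2.connectedComponentsWithStats(red)
for i in range(1,n):print(s[i],ray(c,ce[i],.071),ray(c,ce[i],.099))
# tray: white floor
m=mask(c,(0,0,170),(180,60,255),(340,130,490,290));p=ray(c,pts(m),.004)[:,:2];print("tray",cv2.minAreaRect(p.astype(np.float32)))
big=cv2.resize(c["color"][100:300,170:500,::-1],None,fx=2.4,fy=2.4,interpolation=cv2.INTER_CUBIC);cv2.imwrite("pics/crop.png",big)
E
```

```text
sleeve [ 0.5372908  -0.20136028] -4.9752429641658376 -0.035559571286681496 0.036795385848685025 268
((0.5378901362419128, -0.20153549313545227), (0.01621168851852417, 0.07236231118440628), 84.94760131835938)
whole -4.898057258806057 -0.059162167865017 0.14436828405481705 0.03616571185785289
minrect ((0.5798192024230957, -0.20400753617286682), (0.028217678889632225, 0.20360390841960907), 85.37023162841797)
walls 921 ((0.6568697094917297, 0.1271032691001892), (0.14082393050193787, 0.1257437765598297), 83.53185272216797)
nutyellow [0.65189857 0.12654637] ((0.6475188136100769, 0.12729208171367645), 0.03890600427985191) 0.07504279701799807
[194 123   1   1   1] [[0.73546808 0.1861972  0.071     ]] [[0.72649168 0.17869079 0.099     ]]
[188 124   1   1   1] [[0.73349766 0.19863292 0.071     ]] [[0.72457518 0.19078614 0.099     ]]
[204 124   1   1   1] [[0.73309763 0.16539797 0.071     ]] [[0.7241861  0.15846082 0.099     ]]
[206 124   1   1   1] [[0.73304765 0.16124572 0.071     ]] [[0.72413749 0.15442223 0.099     ]]
[235 127   2   1   2] [[0.72596229 0.10000856 0.071     ]] [[0.71724605 0
[... 585 characters left out ...]
 0.099     ]]
[220 170   5  14  64] [[0.62205086 0.12684684 0.071     ]] [[0.61617865 0.12096484 0.099     ]]
[183 186   1   1   1] [[0.6035789  0.20687672 0.071     ]] [[0.59821227 0.19880432 0.099     ]]
[186 188   2   2   2] [[0.59832193 0.19959972 0.071     ]] [[0.59309917 0.19172648 0.099     ]]
[216 200   1   1   1] [[0.57394245 0.13878814 0.071     ]] [[0.56938696 0.1325793  0.099     ]]
[245 203   1   1   1] [[0.56717985 0.07944165 0.071     ]] [[0.56280945 0.07485711 0.099     ]]
[227 204   1   1   1] [[0.56548057 0.11620681 0.071     ]] [[0.56115668 0.11061602 0.099     ]]
tray ((0.5616109371185303, -0.27135568857192993), (0.2880421280860901, 0.3070354759693146), 86.41799926757812)
```

View pics/crop.png

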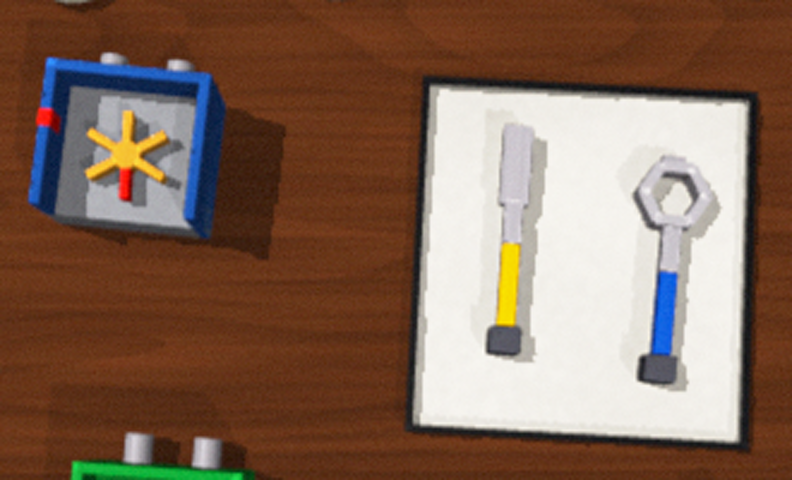

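The crop confirms it: the red lug points roughly towards -x, and the red mark is on the left (+y) wall. I have enough to work out the grasp move.

```bash
cat > mv.py <<'E'
import numpy as np
from scipy.spatial.transform import Rotation as R
from station import get_state
NUT=np.array([.6487,.1277]);MY=-6.47
def cur():
    s=get_state();w,x,y,z=s["orientation"];return np.array(s["position"]),R.from_quat([x,y,z,w]),s
SGN=None
def target(g,psi,sgn):
    "tool R with x down, z = sgn*wrench x"
    c,s=np.cos(np.radians(psi)),np.sin(np.radians(psi));X=np.array([0,0,-1.]);Z=sgn*np.array([c,s,0]);Y=np.cross(Z,X)
    return np.array(g)+.011*X, R.from_matrix(np.c_[X,Y,Z])
def rel(g,psi,sgn,base=None):
    p,r=base or cur()[:2];t,T=target(g,psi,sgn)
    return np.r_[r.inv().apply(t-p)*1000,(r.inv()*T).as_rotvec(degrees=True)].round(1).tolist()
def grip(theta,z,nut=NUT,L=.115):
    psi=MY-np.degrees(theta);a=np.radians(psi)
    return [nut[0]-L*np.cos(a),nut[1]-L*np.sin(a),z],psi
E
python3 - <<'E'
from mv import *
from h import *
p,r,s=cur();print(p,r.as_matrix().round(3).tolist())
for z in(.12,.028):
    for sg in(1,-1):print(z,sg,rel([.5296,-.2007,z],-4.9,sg))
c=dict(np.load("top.npz"))
H=hsv(c);m=mask(c,(15,120,120),(35,255,255),(195,135,255,195))
q=ray(c,pts(m),.071)[:,:2]-NUT
rad=np.hypot(*q.T);q=q[(rad>.014)&(rad<.04)]
a=np.arctan2(q[:,1],q[:,0]);ph=np.angle(np.exp(6j*a).mean())/6
th=np.radians(180+MY)-ph   # clockwise from -x
for k in range(7):print("red lug j cand",round((th+.105)%(np.pi/3),3));break
E
```

```text
[0.1753039  0.49448948 0.23868092] [[-0.001, 0.334, 0.942], [-0.001, 0.942, -0.334], [-1.0, -0.001, -0.0]]
0.12 1 [130.3, -536.6, 566.3, -14.6, -0.0, 0.1]
0.12 -1 [130.3, -536.6, 566.3, 165.4, 0.1, 0.0]
0.028 1 [222.3, -536.5, 566.3, -14.6, -0.0, 0.1]
0.028 -1 [222.3, -536.5, 566.3, 165.4, 0.1, 0.0]
red lug j cand 0.043
```

Call:
drive_tool --pt "0 -536.5 566.3 -14.6 0 0 0" --pt "0 -536.5 566.3 -14.6 0 0 0" --pt "0 -536.5 566.3 -14.6 0 0 0" --pt "0 -536.5 566.3 -14.6 0 0 0" --pt "0 -536.5 566.3 -14.6 0 0 0" --pt "0 -536.5 566.3 -14.6 0 0 0" --pt "0 -536.5 566.3 -14.6 0 0 0" --pt "0 -536.5 566.3 -14.6 0 0 0" --pt "0 -536.5 566.3 -14.6 0 0 0" --pt "0 -536.5 566.3 -14.6 0 0 0" --pt "0 -536.5 566.3 -14.6 0 0 0" --pt "0 -536.5 566.3 -14.6 0 0 0"

```text
time_s: 1.3
position: [0.4471, -0.0392, 0.2392]
orientation: [0.706, 0.031, 0.706, -0.03]
contact_force: [0.7, 1.0, -0.7]
width: 0.0853
```

```bash
python3 - <<'E'
from mv import *
p,r,s=cur();print(p,s["time_s"],s["dq"].round(2))
for z in(.15,.028):print(rel([.5296,-.2007,z],-4.9,1))
E
```

```text
[ 0.44712505 -0.03916228  0.23918232] 1.3 [-0.89  0.46 -0.59  0.    0.12 -0.89]
[100.1, -153.8, 96.1, -0.1, -0.0, -0.0]
[222.1, -153.9, 96.2, -0.1, -0.0, -0.0]
```

Call:
drive_tool --pt "50 -110 70 0 0 0 0" --pt "90 -130 80 0 0 0 0" --pt "100 -130 80 0 0 0 0" --pt "100 -130 80 0 0 0 0" --pt "100 -130 80 0 0 0 0" --pt "100 -130 80 0 0 0 0"

```text
time_s: 1.9
position: [0.5147, -0.1734, 0.1384]
orientation: [0.706, 0.031, 0.707, -0.03]
contact_force: [0.6, 0.9, -0.3]
width: 0.0852
```

```bash
python3 - <<'E'
from mv import *
from h import *
from station import cams
p,r,s=cur();print(p,s["time_s"],s["dq"].round(2))
for z in(.15,.028):print(rel([.5296,-.2007,z],-4.9,1))
c=cams.camera("wrist");cv2.imwrite("pics/w1.png",c["color"][:,:,::-1]);print(c["pose"].round(3).tolist(),c["K"].tolist())
W=c
m=mask(c,(20,120,90),(35,255,255),(0,0,640,480))
n,l,st,ce=cv2.connectedComponentsWithStats(m);i=1+st[1:,4].argmax();uv=pts(l==i);print(st[i])
def fray(c,uv,z):
    K,P=c["K"],c["pose"];d=(uv-K[:2,2])/K[0,0];t=np.hypot(*d.T)
    v=np.c_[d*(np.sin(t)/np.maximum(t,1e-9))[:,None],np.cos(t)]@P[:3,:3].T;o=P[:3,3]
    return o+v*((z-o[2])/v[:,2])[:,None]
q=fray(c,uv,.036)[:,:2];mm,a=axis(q);a*=np.sign(a[0]);t=(q-mm)@a
r=cv2.minAreaRect(q.astype(np.float32));print("rect",r,np.degrees(np.arctan2(a[1],a[0])),"grip",np.array(r[0])-.0085*a)
E
```

```text
[ 0.51473506 -0.17341707  0.13840421] 1.9 [ 0.02 -0.04  0.    0.    0.    0.  ]
[-0.7, -25.9, 17.2, -0.1, -0.1, -0.1]
[121.3, -26.0, 17.5, -0.1, -0.1, -0.1]
[[0.088, 0.948, 0.305, 0.436], [0.996, -0.085, -0.025, -0.167], [0.002, 0.306, -0.952, 0.275], [0.0, 0.0, 0.0, 1.0]] [[371.64829954431775, 0.0, 311.7758760929776], [0.0, 371.64829954431775, 236.99790170688306], [0.0, 0.0, 1.0]]
[ 264  228   26   95 2175]
rect ((0.5402134656906128, -0.20059199631214142), (0.01640995778143406, 0.07296637445688248), 84.7066650390625) -5.147501464542169 grip [ 0.53174775 -0.19982938]
```

View pics/w1.png

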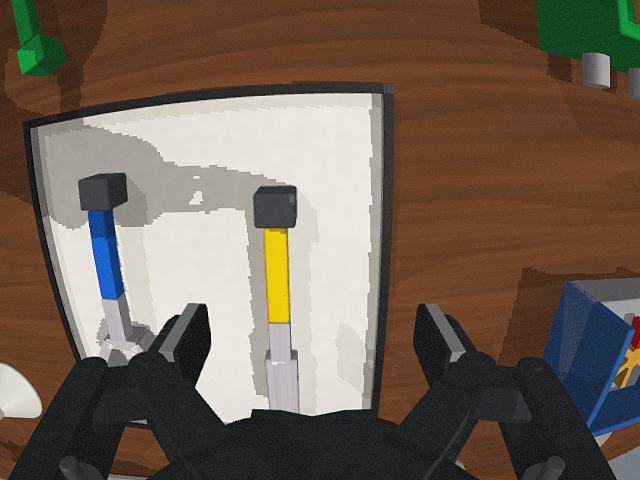

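The wrist view shows the yellow sleeve at (277,275) and the ring wrench well clear at (105,250). The wrist and top estimates agree to 2 mm, so I descend and grip.

Call:
drive_tool --pt "20 -25 18.5 0 0 0 0" --pt "60 -25.2 18.5 0 0 0 0" --pt "95 -25.2 18.5 0 0 0 0" --pt "112 -25.2 18.5 0 0 0 0" --pt "120 -25.2 18.5 0 0 0 0" --pt "120 -25.2 18.5 0 0 0 0.5" --pt "120 -25.2 18.5 0 0 0 1" --pt "120 -25.2 18.5 0 0 0 1" --pt "120 -25.2 18.5 0 0 0 1" --pt "120 -25.2 18.5 0 0 0 1" --pt "120 -25.2 18.5 0 0 0 1" --pt "120 -25.2 18.5 0 0 0 1" --grip_force 100

```text
time_s: 3.15
position: [0.532, -0.2003, 0.0204]
orientation: [0.707, 0.03, 0.706, -0.031]
contact_force: [-0.3, 0.4, 5.8]
width: 0.014
```

Call:
drive_tool --pt "-10 0 0 0 0 0 1" --pt "-40 0 0 0 0 0 1" --pt "-80 0 0 0 0 0 1" --pt "-120 0 0 0 0 0 1" --pt "-120 0 0 0 0 0 1" --pt "-120 0 0 0 0 0 1"

```text
time_s: 3.75
position: [0.5316, -0.2002, 0.1401]
orientation: [0.707, 0.03, 0.706, -0.031]
contact_force: [0.1, 0.3, -3.2]
width: 0.0139
```

```bash
python3 - <<'E'
from mv import *
p,r,s=cur();print(p,s["time_s"],s["contact_force"],s["width"])
g,psi=grip(-.58,.14);print(g,psi,rel(g,psi,1))
E
```

```text
[ 0.5315907  -0.20015557  0.14012156] 3.75 [ 0.13351242  0.33809961 -3.17670006] 0.013931624920281906
[np.float64(0.5460178598411977), np.float64(0.0759179751998045), 0.14] 26.761552117587748 [11.0, 276.3, -9.4, -31.7, 0.1, 0.0]
```

Call:
drive_tool --pt "0 40 0 -6 0 0 1" --pt "0 90 -5 -13 0 0 1" --pt "0 140 -9 -20 0 0 1" --pt "0 190 -9 -28 0 0 1" --pt "0 235 -9 -31.7 0 0 1" --pt "0 265 -9 -31.7 0 0 1" --pt "0 276 -9 -31.7 0 0 1" --pt "0 276 -9 -31.7 0 0 1" --pt "0 276 -9 -31.7 0 0 1" --pt "0 276 -9 -31.7 0 0 1"

```text
time_s: 4.75
position: [0.5461, 0.0741, 0.1388]
orientation: [0.688, -0.163, 0.688, 0.163]
contact_force: [0.1, 0.4, -2.0]
width: 0.0145
```

```bash
python3 - <<'E'
from mv import *
from h import *
from station import cams
p,r,s=cur();print(p,s["time_s"],s["contact_force"],s["dq"].round(2))
g,psi=grip(-.58,.14);print(g,psi,rel(g,psi,1))
out=[]
for n in("top","scene"):
    c=cams.camera(n);np.savez(n+"2.npz",**c)
    from h import ray
    K,P=c["K"],c["pose"];q=np.linalg.inv(P)@[*NUT,.09,1];u=int(K[0,0]*q[0]/q[2]+K[0,2]);v=int(K[1,1]*q[1]/q[2]+K[1,2])
    out.append(cv2.resize(c["color"][max(0,v-65):v+65,max(u-65,0):u+65,::-1],(400,400),interpolation=cv2.INTER_CUBIC));print(n,u,v)
cv2.imwrite("pics/over.png",np.hstack(out))
c=dict(np.load("top2.npz"));W=cloud(c)
d=W[...,:2]-NUT
sel=(np.hypot(d[...,0],d[...,1])<.06)&(W[...,2]>.135)&(W[...,2]<.17)
q=W[sel];print(len(q),np.median(q[:,2]),cv2.minAreaRect(q[:,:2].astype(np.float32)))
E
```

```text
[0.54609704 0.07407446 0.13882641] 4.75 [ 0.05258002  0.42729005 -2.04253066] [-0. -0. -0.  0. -0.  0.]
[np.float64(0.5460178598411977), np.float64(0.0759179751998045), 0.14] 26.761552117587748 [9.8, 1.7, 0.8, -0.1, -0.1, -0.0]
top 219 161
scene 404 326
69 0.15342236213052718 ((0.6775122880935669, 0.13724300265312195), (0.012704648077487946, 0.026575494557619095), 1.9889929294586182)
```

View pics/over.png

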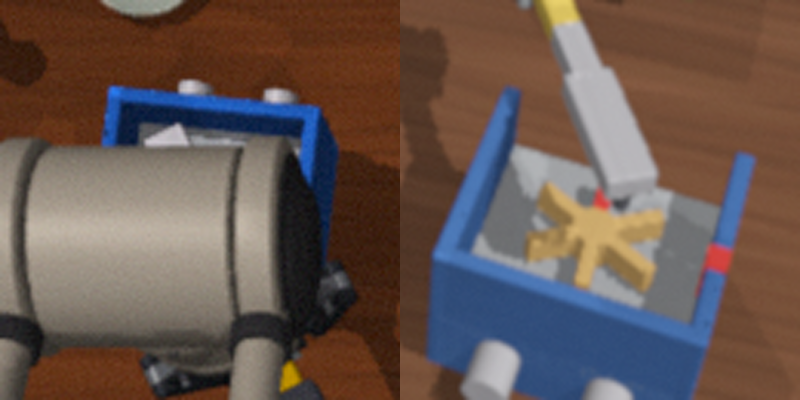

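The top camera is blocked by the arm. The scene camera shows the head clearly at about (404,300), so I measure the head from there.

```bash
cat >> h.py <<'E'
def head(c,nut,zlo,zhi,show=True):
    W=cloud(c);d=np.hypot(W[...,0]-nut[0],W[...,1]-nut[1])
    H=hsv(c);sel=(d<.1)&(W[...,2]>zlo)&(W[...,2]<zhi)&(H[...,1]<70)
    q=W[sel];return q
E
python3 - <<'E'
from mv import *
from h import *
c=dict(np.load("scene2.npz"))
p=[.5461,.0741];psi=np.radians(26.9)
q=head(c,NUT,.13,.175);print(len(q),np.percentile(q[:,2],[5,50,95]))
a=np.array([np.cos(psi),np.sin(psi)]);n=np.array([-a[1],a[0]])
t=(q[:,:2]-p)@a;s=(q[:,:2]-p)@n;top=q[:,2]>np.median(q[:,2])-.004
t,s=t[top],s[top]
for lo in range(40,160,8):
    k=(t>lo/1e3)&(t<lo/1e3+.008)
    if k.sum():print(lo,k.sum(),s[k].min().round(4),s[k].max().round(4),((s[k].min()+s[k].max())/2).round(4),np.median(q[top][k,2]).round(4))
print("tip",np.percentile(t,[98,100]))
E
```

```text
986 [0.14395433 0.15581464 0.15772459]
40 9 -0.0086 0.0049 -0.0019 0.1556
48 37 -0.0101 0.0056 -0.0022 0.1565
56 38 -0.0108 0.0048 -0.003 0.1564
64 42 -0.0106 0.0052 -0.0027 0.1564
72 35 -0.0111 0.0043 -0.0034 0.1563
80 59 -0.0154 0.0101 -0.0027 0.1563
88 68 -0.0156 0.0092 -0.0032 0.1565
96 66 -0.0156 0.0096 -0.003 0.1561
104 72 -0.016 0.0102 -0.0029 0.1561
112 69 -0.0161 0.0096 -0.0033 0.156
120 72 -0.0159 0.0101 -0.0029 0.156
128 74 -0.0161 0.0087 -0.0037 0.1562
136 74 -0.0162 0.0105 -0.0029 0.1562
144 92 -0.0165 0.009 -0.0037 0.1556
tip [0.15051106 0.15177597]
```

```bash
python3 - <<'E'
from mv import *
from h import *
for f in("scene","top"):
    c=dict(np.load(f+".npz"));W=cloud(c);d=np.hypot(W[...,0]-NUT[0],W[...,1]-NUT[1])
    H=hsv(c);s=(d<.05)&(abs(W[...,2]-.071)<.004)&(H[...,1]>110)&((H[...,0]<35)|(H[...,0]>172))
    q=W[s][:,:2].astype(np.float32);print(f,len(q),"circ",cv2.minEnclosingCircle(q))
    e=q-NUT;r=np.hypot(*e.T);e=e[r>.014];ph=np.angle(np.exp(6j*np.arctan2(e[:,1],e[:,0])).mean())/6
    print("j",(np.radians(180+MY)-ph+.105)%(np.pi/3))
    w=W[(d<.11)&(abs(W[...,2]-.099)<.004)][:,:2];r=cv2.minAreaRect(w.astype(np.float32));print(len(w),r)
E
```

```text
scene 499 circ ((0.6522840261459351, 0.12799513339996338), 0.03846461698412895)
j 0.05260561990049095
1380 ((0.6605013012886047, 0.1254771202802658), (0.14023366570472717, 0.12513382732868195), 83.47688293457031)
top 396 circ ((0.6484693884849548, 0.12801288068294525), 0.038081515580415726)
j 0.03383420202518139
921 ((0.6568697094917297, 0.1271032691001892), (0.14082393050193787, 0.1257437765598297), 83.53185272216797)
```

```bash
sed -i 's/^NUT=.*/NUT=np.array([.6507,.1307]);MY=-6.47/; s/011\*X/0092*X/' mv.py; python3 - <<'E'
from mv import *
for z in (.148,.0815,.0795):
    g,psi=grip(-.58,z);print(rel(g,psi,1))
E
```

```text
[0.4, 3.5, 3.6, -0.1, -0.0, -0.0]
[66.9, 3.5, 3.7, -0.1, -0.0, -0.0]
[68.9, 3.5, 3.7, -0.1, -0.0, -0.0]
```

Call:
drive_tool --pt "5 3.5 3.6 0 0 0 1" --pt "25 3.5 3.6 0 0 0 1" --pt "40 3.5 3.6 0 0 0 1" --pt "48 3.5 3.6 0 0 0 1" --pt "53 3.5 3.6 0 0 0 1" --pt "58 3.5 3.6 0 0 0 1" --pt "62 3.5 3.6 0 0 0 1" --pt "65 3.5 3.6 0 0 0 1" --pt "67 3.5 3.6 0 0 0 1" --pt "67 3.5 3.6 0 0 0 1"

```text
time_s: 5.85
position: [0.5479, 0.0804, 0.0722]
orientation: [0.688, -0.164, 0.688, 0.164]
contact_force: [-1.0, 1.2, -2.4]
width: 0.0141
```

```bash
python3 - <<'E'
from mv import *
from h import *
from station import cams
p,r,s=cur();print(p,s["time_s"],s["contact_force"],s["moment"])
c=cams.camera("scene");np.savez("scene3.npz",**c)
cv2.imwrite("pics/seat1.png",cv2.resize(c["color"][255:395,335:475,::-1],(560,560),interpolation=cv2.INTER_CUBIC))
for z in(.0795,):
  base=cur()[:2]
  for th in(-.45,-.3,-.15,0,.15,.3,.4,.5,.6,.65):
    g,psi=grip(th,z);print(th,rel(g,psi,1,base))
E
```

```text
[0.54793382 0.08037417 0.07224191] 5.85 [-0.99586382  1.18537699 -2.44061968] [0.01909244 0.02447187 0.00468183]
-0.45 [2.1, 13.6, 0.3, 7.5, 0.0, -0.0]
-0.3 [2.1, 30.5, 3.8, 16.1, 0.0, -0.0]
-0.15 [2.1, 46.6, 9.8, 24.6, 0.0, -0.0]
0 [2.1, 61.7, 18.2, 33.2, 0.0, -0.0]
0.15 [2.1, 75.4, 28.7, 41.8, 0.0, -0.0]
0.3 [2.1, 87.3, 41.1, 50.4, 0.0, -0.0]
0.4 [2.1, 94.2, 50.3, 56.2, 0.0, -0.0]
0.5 [2.1, 100.1, 60.2, 61.9, 0.0, -0.0]
0.6 [2.1, 105.0, 70.6, 67.6, 0.0, -0.0]
0.65 [2.1, 107.0, 75.9, 70.5, 0.0, -0.0]
```

View pics/seat1.png

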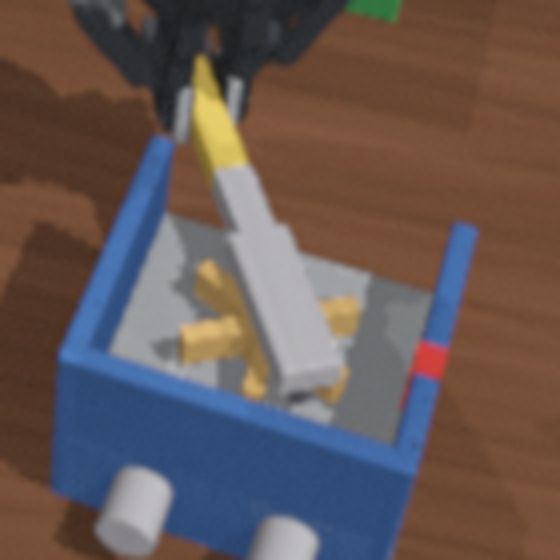

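The head sits centred over the nut, with the prongs in opposite gaps and only the wrench's weight showing in the force. I start stroke 1.

Call:
drive_tool --pt "1 13.6 0.3 7.5 0 0 1" --pt "1 22 1.8 11.8 0 0 1" --pt "1 30.5 3.8 16.1 0 0 1" --pt "1 38.6 6.6 20.3 0 0 1" --pt "1 46.6 9.8 24.6 0 0 1" --pt "1 54.3 13.8 28.9 0 0 1" --pt "1 61.7 18.2 33.2 0 0 1" --pt "1 68.7 23.2 37.5 0 0 1" --pt "1 75.4 28.7 41.8 0 0 1" --pt "1 81.5 34.7 46.1 0 0 1" --pt "1 87.3 41.1 50.4 0 0 1" --pt "1 87.3 41.1 50.4 0 0 1"

```text
time_s: 7.1
position: [0.5455, 0.1765, 0.0714]
orientation: [0.692, 0.145, 0.692, -0.146]
contact_force: [-0.2, -5.1, -1.5]
width: 0.0139
```

```bash
python3 - <<'E'
from mv import *
p,r,s=cur();print(p,s["time_s"],s["contact_force"],s["moment"])
base=cur()[:2]
for th in(.4,.5,.6,.65):
    g,psi=grip(th,.0805);print(th,rel(g,psi,1,base))
E
```

```text
[0.54548701 0.17646079 0.07143652] 7.1 [-0.23309508 -5.09264806 -1.47722419] [-0.81719203  0.12582511 -0.37713917]
0.4 [0.1, 11.8, 0.3, 5.7, 0.0, 0.1]
0.5 [0.1, 23.2, 2.0, 11.4, 0.0, 0.1]
0.6 [0.1, 34.3, 4.8, 17.2, 0.0, 0.1]
0.65 [0.1, 39.7, 6.7, 20.0, 0.0, 0.1]
```

Call:
drive_tool --pt "0 11.8 0.3 5.7 0 0 1" --pt "0 23.2 2 11.4 0 0 1" --pt "0 34.3 4.8 17.2 0 0 1" --pt "0 39.7 6.7 20 0 0 1" --pt "0 39.7 6.7 20 0 0 1" --pt "0 28.5 3.4 14.3 0 0 1" --pt "0 23.2 2 11.4 0 0 1" --pt "-10 23.2 2 11.4 0 0 1" --pt "-30 23.2 2 11.4 0 0 1" --pt "-45 23.2 2 11.4 0 0 1" --pt "-45 23.2 2 11.4 0 0 1" --pt "-45 23.2 2 11.4 0 0 1"

```text
time_s: 8.3
position: [0.5566, 0.1975, 0.1167]
orientation: [0.675, 0.213, 0.674, -0.212]
contact_force: [0.1, 0.6, -1.7]
width: 0.0141
```

```bash
cat > nutj.py <<'E'
from h import *
from mv import MY
def nutj(c,nut=np.array([.6525,.1275])):
    "joint mod 60deg from all lug tops; red lug angle"
    W=cloud(c);d=np.hypot(W[...,0]-nut[0],W[...,1]-nut[1]);H=hsv(c)
    s=(d<.042)&(d>.014)&(abs(W[...,2]-.071)<.005)&(H[...,1]>110)
    red=s&((H[...,0]<8)|(H[...,0]>172));s=s&((H[...,0]<35)|(H[...,0]>172))
    f=lambda e:np.arctan2(e[:,1],e[:,0])
    e=W[s][:,:2]-nut;ph=np.angle(np.exp(6j*f(e)).mean())/6
    e=W[red][:,:2]-nut
    return s.sum(),(np.radians(180+MY)-ph+.105)%(np.pi/3),red.sum(),np.radians(180+MY)-np.angle(np.exp(1j*f(e)).mean())+.105 if len(e) else None
E
python3 - <<'E'
from mv import *
from nutj import *
from station import cams
p,r,s=cur();print(p,s["time_s"],s["contact_force"])
c=cams.camera("scene");np.savez("scene4.npz",**c);print(nutj(c))
q=head(c,[.6525,.1275],p[2]+.008,p[2]+.025);z=np.median(q[:,2]);q=q[q[:,2]>z-.004]
R_=r.as_matrix()[:,2][:2];a=R_/np.linalg.norm(R_);n=np.array([-a[1],a[0]]);d=q[:,:2]-p[:2];t=d@a;l=d@n;k=t>.085
print("headtop z",z,"tip",np.percentile(t,99),"lat",(np.percentile(l[k],1)+np.percentile(l[k],99))/2,"psi",np.degrees(np.arctan2(a[1],a[0])))
L=np.percentile(t,99)-.036;print("head",p[:2]+a*L+n*(np.percentile(l[k],1)+np.percentile(l[k],99))/2)
cv2.imwrite("pics/lift1.png",cv2.resize(c["color"][255:395,335:475,::-1],(560,560),interpolation=cv2.INTER_CUBIC))
E
```

```text
[0.55655793 0.19748822 0.11672209] 8.3 [ 0.05769733  0.56733883 -1.65388731]
(np.int64(291), np.float64(0.04621154416017714), np.int64(69), np.float64(1.1130550044610579))
headtop z 0.13370813323678088 tip 0.15322195346088602 lat -0.0006966974832942775 psi -35.01336592747926
head [0.6521651  0.12965947]
```

View pics/lift1.png

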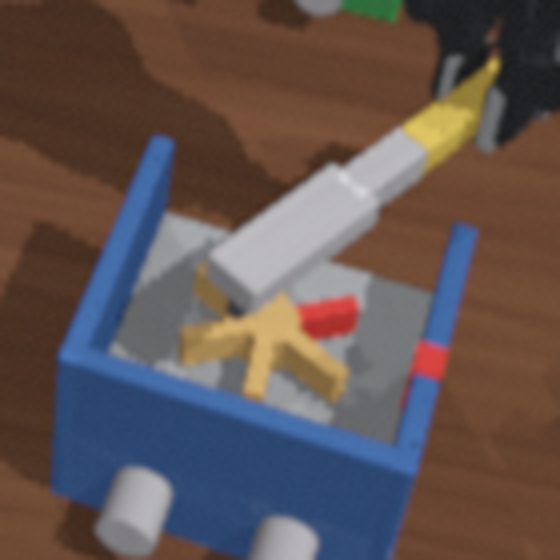

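The nut stands at about 1.09, so stroke 1 worked. I swing back to -0.58 and reseat.

```bash
python3 - <<'E'
from mv import *
base=cur()[:2]
for th,z in((.3,.126),(.1,.126),(-.1,.126),(-.3,.126),(-.45,.126),(-.58,.126),(-.58,.0805)):
    g,psi=grip(th,z);print(th,rel(g,psi,1,base))
E
```

```text
0.3 [-0.8, -23.0, 3.0, -11.4, -0.0, 0.0]
0.1 [-0.8, -44.9, 9.7, -22.8, -0.0, 0.0]
-0.1 [-0.8, -65.1, 20.7, -34.3, -0.0, -0.0]
-0.3 [-0.8, -82.7, 35.4, -45.7, -0.0, -0.0]
-0.45 [-0.8, -93.8, 48.6, -54.3, -0.0, -0.0]
-0.58 [-0.8, -101.7, 61.3, -61.8, -0.0, -0.0]
-0.58 [44.7, -101.7, 61.3, -61.8, -0.0, -0.0]
```

Call:
drive_tool --pt "0 -12 1 -5.7 0 0 1" --pt "0 -23 3 -11.4 0 0 1" --pt "0 -34 6 -17.1 0 0 1" --pt "0 -44.9 9.7 -22.8 0 0 1" --pt "0 -55 15 -28.5 0 0 1" --pt "0 -65.1 20.7 -34.3 0 0 1" --pt "0 -74 28 -40 0 0 1" --pt "0 -82.7 35.4 -45.7 0 0 1" --pt "0 -93.8 48.6 -54.3 0 0 1" --pt "0 -101.7 61.3 -61.8 0 0 1" --pt "0 -101.7 61.3 -61.8 0 0 1" --pt "0 -101.7 61.3 -61.8 0 0 1"

```text
time_s: 9.55
position: [0.5478, 0.0789, 0.1155]
orientation: [0.688, -0.162, 0.689, 0.163]
contact_force: [0.5, 1.0, -3.2]
width: 0.0141
```

Call:
drive_tool --pt "10 0 0 0 0 0 1" --pt "20 0 0 0 0 0 1" --pt "27 0 0 0 0 0 1" --pt "33 0 0 0 0 0 1" --pt "38 0 0 0 0 0 1" --pt "42 0 0 0 0 0 1" --pt "44.5 0 0 0 0 0 1" --pt "44.5 0 0 0 0 0 1"

```text
time_s: 10.35
position: [0.5483, 0.0788, 0.0717]
orientation: [0.688, -0.164, 0.688, 0.164]
contact_force: [-0.6, 0.1, -3.0]
width: 0.0141
```

```bash
python3 - <<'E'
from mv import *
p,r,s=cur();print(p,s["time_s"],s["contact_force"],s["moment"])
base=cur()[:2]
for th in(-.45,-.3,-.15,0,.15,.3,.4,.5,.6):
    g,psi=grip(th,.0805);print(th,rel(g,psi,1,base))
E
```

```text
[0.54832254 0.07879525 0.07168077] 10.35 [-0.56947215  0.07884699 -2.97028856] [0.00741877 0.05149416 0.02219641]
-0.45 [0.4, 15.2, 0.8, 7.5, 0.0, -0.0]
-0.3 [0.4, 32.0, 4.3, 16.0, 0.0, -0.0]
-0.15 [0.4, 48.2, 10.3, 24.6, 0.0, -0.0]
0 [0.4, 63.3, 18.6, 33.2, 0.0, -0.0]
0.15 [0.4, 76.9, 29.1, 41.8, 0.0, -0.0]
0.3 [0.4, 88.9, 41.5, 50.4, 0.0, -0.0]
0.4 [0.4, 95.7, 50.7, 56.2, 0.0, -0.0]
0.5 [0.4, 101.7, 60.6, 61.9, 0.0, -0.0]
0.6 [0.4, 106.6, 71.0, 67.6, 0.0, -0.0]
```

Call:
drive_tool --pt "0 15.2 0.8 7.5 0 0 1" --pt "0 23.6 2.3 11.8 0 0 1" --pt "0 32 4.3 16 0 0 1" --pt "0 40.2 7.1 20.3 0 0 1" --pt "0 48.2 10.3 24.6 0 0 1" --pt "0 55.9 14.3 28.9 0 0 1" --pt "0 63.3 18.6 33.2 0 0 1" --pt "0 70.3 23.6 37.5 0 0 1" --pt "0 76.9 29.1 41.8 0 0 1" --pt "0 83.1 35.1 46.1 0 0 1" --pt "0 88.9 41.5 50.4 0 0 1" --pt "0 88.9 41.5 50.4 0 0 1"

```text
time_s: 11.55
position: [0.5455, 0.1765, 0.0719]
orientation: [0.692, 0.145, 0.692, -0.146]
contact_force: [-0.2, -4.1, -3.2]
width: 0.0141
```

```bash
python3 - <<'E'
from mv import *
p,r,s=cur();print(p,s["time_s"],s["contact_force"],s["moment"])
base=cur()[:2]
for th in(.35,.4,.45,.5,.55):
    g,psi=grip(th,.0805);print(th,rel(g,psi,1,base))
E
```

```text
[0.545484   0.17649377 0.07194368] 11.55 [-0.23639393 -4.10991812 -3.20598314] [-0.7210028   0.12741503 -0.38888689]
0.35 [0.6, 6.0, -0.1, 2.8, 0.0, 0.1]
0.4 [0.6, 11.8, 0.3, 5.7, 0.0, 0.1]
0.45 [0.6, 17.5, 1.0, 8.6, 0.0, 0.1]
0.5 [0.6, 23.1, 2.0, 11.4, 0.0, 0.1]
0.55 [0.6, 28.7, 3.3, 14.3, 0.0, 0.0]
```

Call:
drive_tool --pt "0 6 0 2.8 0 0 1" --pt "0 11.8 0.3 5.7 0 0 1" --pt "0 15 0.6 7.2 0 0 1" --pt "0 17.5 1 8.6 0 0 1" --pt "0 17.5 1 8.6 0 0 1"

```text
time_s: 12.05
position: [0.553, 0.1917, 0.0718]
orientation: [0.679, 0.196, 0.68, -0.196]
contact_force: [-1.4, -4.8, -1.5]
width: 0.0144
```

Call:
drive_tool --pt "0 2 0 1 0 0 1" --pt "0 4 0.1 2 0 0 1" --pt "0 5.6 0.2 2.8 0 0 1" --pt "0 5.6 0.2 2.8 0 0 1"

```text
time_s: 12.45
position: [0.5558, 0.1962, 0.0717]
orientation: [0.674, 0.212, 0.675, -0.213]
contact_force: [-2.2, -7.9, -1.4]
width: 0.0141
```

Call:
drive_tool --pt "0 2 0.1 1 0 0 1" --pt "0 4 0.2 2 0 0 1" --pt "0 4 0.2 2 0 0 1"

```text
time_s: 12.75
position: [0.557, 0.198, 0.0714]
orientation: [0.67, 0.222, 0.672, -0.226]
contact_force: [-6.3, -12.5, 1.0]
width: 0.0141
```

The force jumped to about 14 N and the motion stalled, so the nut is at its stop. I back off, lift and check.

Call:
drive_tool --pt "0 -6 0 -3 0 0 1" --pt "0 -13 0 -7.5 0 0 1" --pt "0 -13 0 -7.5 0 0 1" --pt "-10 -13 0 -7.5 0 0 1" --pt "-25 -13 0 -7.5 0 0 1" --pt "-50 -13 0 -7.5 0 0 1" --pt "-75 -13 0 -7.5 0 0 1" --pt "-75 -13 0 -7.5 0 0 1" --pt "-75 -13 0 -7.5 0 0 1"

```text
time_s: 13.65
position: [0.5513, 0.1905, 0.1473]
orientation: [0.684, 0.181, 0.683, -0.18]
contact_force: [-0.6, -0.4, -3.4]
width: 0.0143
```

```bash
python3 - <<'E'
from mv import *
from nutj import *
from station import cams
p,r,s=cur();print(p,s["time_s"],s["contact_force"])
c=cams.camera("scene");print(nutj(c))
cv2.imwrite("pics/lift2.png",cv2.resize(c["color"][255:395,335:475,::-1],(560,560),interpolation=cv2.INTER_CUBIC))
print(rel([.531,-.2,.145],-5,1), rel([.531,-.2,.029],-5,1))
E
```

```text
[0.55134771 0.19052135 0.14730873] 13.65 [-0.61605214 -0.40027417 -3.3692025 ]
(np.int64(370), np.float64(0.907431404033701), np.int64(87), np.float64(2.0049032641579925))
[10.4, -349.2, 175.3, -24.5, -0.0, -0.0] [126.4, -349.2, 175.3, -24.5, -0.0, -0.0]
```

View pics/lift2.png

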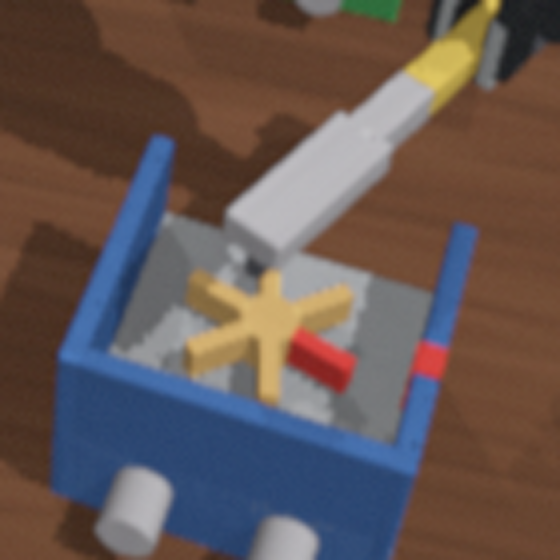

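The nut reads 1.954, with the red lug in line with the mark, so it is at the stop. I return the wrench to the tray.

Call:
drive_tool --pt "0 -45 22 -3 0 0 1" --pt "0 -90 45 -7 0 0 1" --pt "0 -135 68 -10 0 0 1" --pt "0 -180 90 -14 0 0 1" --pt "0 -225 112 -18 0 0 1" --pt "0 -270 135 -22 0 0 1" --pt "0 -310 156 -24.5 0 0 1" --pt "0 -340 171 -24.5 0 0 1" --pt "0 -349 175 -24.5 0 0 1" --pt "0 -349 175 -24.5 0 0 1" --pt "0 -349 175 -24.5 0 0 1" --pt "0 -349 175 -24.5 0 0 1"

```text
time_s: 14.9
position: [0.5313, -0.1983, 0.1464]
orientation: [0.706, 0.031, 0.707, -0.03]
contact_force: [0.2, 0.5, -2.3]
width: 0.0143
```

```bash
python3 - <<'E'
from mv import *
p,r,s=cur();print(p,s["time_s"],s["contact_force"])
for z in(.145,.029):print(rel([.531,-.2,z],-5,1))
E
```

```text
[ 0.53128492 -0.19828926  0.14638258] 14.9 [ 0.1575304   0.49197231 -2.25161144]
[10.6, -1.7, -0.1, 0.1, -0.1, -0.1]
[126.6, -1.8, -0.0, 0.1, -0.1, -0.1]
```

Call:
drive_tool --pt "30 -2 0 0 0 0 1" --pt "65 -2 0 0 0 0 1" --pt "95 -2 0 0 0 0 1" --pt "110 -2 0 0 0 0 1" --pt "118 -2 0 0 0 0 1" --pt "122 -2 0 0 0 0 1" --pt "125 -2 0 0 0 0 1" --pt "126 -2 0 0 0 0 1" --pt "126 -2 0 0 0 0 1" --pt "126 -2 0 0 0 0 1"

```text
time_s: 15.9
position: [0.5314, -0.2022, 0.0214]
orientation: [0.707, 0.031, 0.706, -0.031]
contact_force: [-0.2, 0.3, -3.0]
width: 0.0139
```

Call:
drive_tool --pt "0 0 0 0 0 0 0.6" --pt "0 0 0 0 0 0 0.3" --pt "0 0 0 0 0 0 0" --pt "0 0 0 0 0 0 0" --pt "0 0 0 0 0 0 0" --pt "0 0 0 0 0 0 0" --pt "-20 0 0 0 0 0 0" --pt "-50 0 0 0 0 0 0" --pt "-100 0 0 0 0 0 0" --pt "-150 0 0 0 0 0 0" --pt "-180 0 0 0 0 0 0" --pt "-180 0 0 0 0 0 0"

```text
time_s: 17.1
position: [0.5332, -0.2031, 0.2061]
orientation: [0.71, 0.029, 0.703, -0.032]
contact_force: [0.2, 0.2, -0.5]
width: 0.0853
```

```bash
python3 - <<'E'
from mv import *
from nutj import *
from station import cams
p,r,s=cur();print(p,s["time_s"],s["width"],s["contact_force"])
c=cams.camera("scene");print(nutj(c))
W=cloud(c);m=mask(c,(20,120,90),(35,255,255),(100,200,310,350));q=ray(c,pts(m),.036)[:,:2]
print(cv2.minAreaRect(q.astype(np.float32)),"z sleeve",np.percentile(W[m>0][:,2],[50,90]))
H=hsv(c);h=(W[...,0]>.605)&(W[...,0]<.68)&(abs(W[...,1]+.213)<.03)&(W[...,2]>.02);print("head z",np.percentile(W[h][:,2],[50,90]),h.sum())
cv2.imwrite("pics/end.png",c["color"][:,:,::-1])
E
```

```text
[ 0.53323583 -0.20307773  0.20609975] 17.1 0.08528703969694415 [ 0.16504746  0.15932277 -0.48231285]
(np.int64(375), np.float64(0.9004886920480799), np.int64(86), np.float64(2.0011388017707348))
((0.5419049859046936, -0.19999101758003235), (0.020938949659466743, 0.07524026185274124), 87.21768951416016) z sleeve [0.03752768 0.03996606]
head z [0.03813491 0.03974784] 526
```

View pics/end.png

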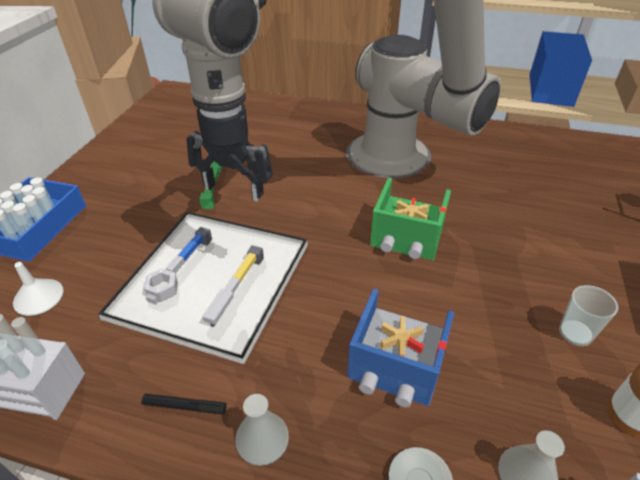

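The final view shows the wrench flat in the tray around (237,285), the ring wrench in its original place, the red lug at (414,343) pointing at the mark, and the gripper clear. I hand in the job.

```bash
python3 -c "
from station import ticket
print(ticket.job_done())"
```

```text
the job is handed in; nothing more can be done
None
```

I tightened the nut to its stop in two strokes with the yellow-handled wrench, laid the wrench back in the white tray and let go. The job was handed in after about 17 s of robot time.

- **Nut:** the last picture reads about 1.95 rad, against a stop of 1.95. The red lug alone read about 2.00, from fewer pixels. At the end of the second stroke the force rose to about 14 N and the wrench stalled.
- **Wrench:** it lies flat, with sleeve and head tops at the same height to within about 1 mm. Its grip centre is about 30 mm and 70 mm from the tray's centre along the tray's two axes, inside the 130 mm limit.
- **Rest of the scene:** the gripper is clear of everything. By eye, the ring wrench has not moved; I did not measure it. Every force reading I took was small, and the arm and gripper looked clear of the manifold.
- **Disagreement:** the top and scene cameras placed the nut about 4 mm apart in x. I used a compromise position, and both reseatings went in cleanly.

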